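# Footswitch activation check on the test bench

## Robot

A 6-joint arm with a two-finger parallel gripper is mounted at the origin on the work surface. World frame = base frame: x ahead of the robot, y to its left, z up, the work surface at z = 0. Lengths are in m, angles in rad, forces in N, time in s.
With the tool pointing down it reaches from about 0.3 to 0.775 m from the base axis. Payload 14.6 kg.
Tool frame: the origin (TCP) lies at the very end of the fingers, on their centre line; the grasp point (between the pads) lies 19 mm behind it; x points along the fingers, z is the direction in which the jaws open and shut, and the axes are right-handed (so a half turn about x gives the same grasp; the last joint's range is limited). The gripper opens to 94 mm and grips with 3 to 60 N. Pads are 16 mm wide; open, the fingers measure 119 mm over their backs; the gripper's body (75 mm by 177 mm) begins 78 mm behind the grasp point.
Start: joints at [-1.223, 0.3, 1.521, -0, 1.321, -0.067], TCP at [0.222, -0.503, 0.205] pointing down, gripper open.
Joint ranges: [-3.03, 3.03], [-0.79, 2.21], [0.23, 2.52], [-1.04, 4.18], [0, 3.07], [-2.55, 2.55]. Speed limits (rad/s): [2.22, 2.22, 2.57, 3.14, 3.14, 3.14].

## Interface

Orientations are given as a unit quaternion [w, x, y, z].
In Python, from rig import readout, viewer, job gives the robot as it stands. The module is installed in compiled form; this text tells all that it offers.
- The arm moves only by the shell command python3 -m creep 'ROWS'. ROWS is a JSON object of lists of equal length, an entry for each row: "xyz": the shift along the tool's x, y, z in cm, a list of three; "twist": the turn, a rotation vector about the tool's x, y, z in rad, a list of three; "grip": the finger opening in cm, from 0 to 9.4. A call has 1 to 10 rows; each row is the pose to reach, as a shift and turn from the pose commanded when the call began, along the tool's axes at that moment; what a row does not reach only later rows make up. A row lasts 1/12 s, in which the tool goes at most 41.7 mm and 7.16 degrees, less where a joint would pass 70% of its speed; a pose out of reach is approached as far as the arm can. A call with a gripper value outside its range is refused whole. The fingers move at their own pace and stop on an object; the grip force is fixed at half the most. Time passes only in rows, so rows that repeat a pose let the fingers close. It gives the time, the measured TCP pose, the force and the opening at its end, in the units of the state.
- readout.sense(): the state, without advancing time (a new reading comes with each control period).
- viewer.snapshot(name): name is "side" or "top"; returns a dict with "pixels" (400x640x3 uint8, red, green, blue), "vertical_fov" (degrees; the focal length in pixels is half the picture's height over the tangent of half this angle, whatever the lens; pixels are square), "cx", "cy" (the principal point, pixels), "dist" ([k1, k2, p1, p2, k3] as OpenCV has them; the pictures are not rectified), "T" (4x4, takes a point from camera to world coordinates). Camera axes: x right, y down, z forward; pixel columns grow to the right and rows downward; lengths in m; the calibration is good to about 2 mm. A picture is of the moment at which its call begins. There is no depth.
- job.sign_off(): hands the job in, once; it reports no verdict.
The state is a dict: "t": time; "joints": joint angles; "joint_vel": joint speeds; "joint_efforts": joint torques, N m; "tcp_pos": TCP position; "orientation": TCP orientation; "wrist_force": force on the tool from outside, world axes, zero at the start; "torque": the same for the moment, N m; "gripper_width": finger opening in m.
Only numpy, scipy, OpenCV 4.12 (cv2) and the standard library are available. Lean on these libraries where they do the work, as an engineer would, in place of code of your own. Each camera call takes 0.05 s, during which the arm holds its last target.

## Task

Check the footswitch with the analyser, using light touches of the fingertips only: press the analyser's round key in so that it stays in, next press the footswitch's wide pedal well down and let it come back up, and last press the analyser's long bar key in so that it stays in. Leave the square key and the narrow pedal alone, do not pick up, push away or lift the footswitch, and do not disturb the loose things standing about.

Things in the scene. Friction and masses are not known exactly. Their poses are not given: they have to be found in the camera images.
- analyser: Flat bench instrument, fixed to the bench, 160 (own x) x 220 (own y) x 60 mm high, black panel on top with a pale screen and three keys. Origin: centre of its underside; z up; own -x is its front edge, along which the keys lie. It may stand on the left or the right of the bench and be turned by up to 0.35 rad. A black fixed knob (32 mm across, 18 mm high) stands on its far right corner at own (48, -75) mm.
- round_key_top (a point): Centre of the top of the round key: plain white cap 28 mm across, standing 14 mm proud of the panel, top 75.5 mm above the bench when out; at own (-45, +70) mm of the analyser. The point moves down with the cap.
- round_key (a joint): How far the round key is pressed in (m): 0 out, 0.006 at its stop. It slides straight down against about 2.5 N of friction and stays where it is left. Its cap sits on a light spring (2.5 N per mm) and first sinks about 1 mm before the key itself moves, so pushing the cap 7 mm down brings the key to its stop and needs about 2.5 to 3 N; beyond the stop the cap can give about 4 mm more, up to 12 N, and comes back when let go. The key counts as in beyond 0.004.
- square_key_top (a point): Centre of the top of the square key (24 x 24 mm, same cap, same height), not to be pressed; at own (-45, +12) mm of the analyser.
- square_key (a joint): How far the square key is pressed in (m), 0 out to 0.006; works like the round key; leave it out.
- bar_key_top (a point): Centre of the top of the bar key: plain white cap, 60 mm along the analyser's y and 20 mm along its x, same height as the others; at own (-45, -55) mm of the analyser. The point moves down with the cap.
- bar_key (a joint): How far the bar key is pressed in (m): 0 out, 0.006 at its stop; works like the round key; it counts as in beyond 0.004.
- footswitch: Two-pedal footswitch standing loose on the bench, 1.1 to 1.8 kg, 160 (own x) x 200 (own y) x 46 mm high; 14 mm base plate, grey raised housing along its far (+x) edge, 5 mm side walls 36 mm high. Origin: centre of its underside; z up; own -x is the front, where the pedals are pressed. It stands on the other side of the bench from the analyser and is turned by up to 0.35 rad.
- wide_pedal_pad (a point): Middle of the ribbed pad near the front end of the wide pedal, on its top face, 45 mm above the bench when up; at own (-40, +42) mm of the footswitch. The pedal is a grey plate 80 mm wide (own y), 105 mm long and 8 mm thick, hinged at its far end 85 mm behind this point. The point moves with the pedal.
- wide_pedal (a joint): Angle of the wide pedal (rad): 0 up, 0.2 fully down (the pad point is then about 17 mm lower). A spring lifts it again: pressed at the pad point it needs about 2 N to start, 4.5 N half way and 8 N at the bottom. It counts as pressed beyond 0.08 and as up below 0.03.
- narrow_pedal_pad (a point): The same point on the narrow pedal (40 mm wide, otherwise alike), not to be pressed; at own (-40, -60) mm of the footswitch.
- narrow_pedal (a joint): Angle of the narrow pedal (rad), 0 up to 0.2 down; leave it up.
- test_plug: Loose black test plug with a steel end, 18 mm across, 40 mm high, standing on the analyser's panel behind the bar key. Origin: centre of its underside.
- adapter: Loose steel and brass connector, 26 mm across, 48 mm high, standing on the bench between the two units, on the robot's side. Origin: centre of its underside.
- screwdriver: Loose screwdriver, 170 mm long, lying on the bench between the two units, pointing away from the robot. Origin: underside, mid-length.
- bottle: Loose white bottle, 52 mm across, 130 mm high, behind the two units. Origin: centre of its underside.
- test_weight: Loose steel weight, 48 mm across, 50 mm high, behind the left unit. Origin: centre of its underside.
- handpiece: Loose white pencil-like handpiece, 140 mm long plus a 30 mm steel tip, 15 mm high, lying behind the right unit. Origin: underside, mid-length of the white body.

How it is judged:
By the outcome, as a careful person would: the job done as asked, in the order asked, and still so for the second after the job is handed in, with the robot touching nothing.
It also fails if it takes over 58 s, if anything falls off the work surface, if the arm or the gripper's body presses on something with over 40 N, if the wrist force passes 120 N, or if a joint passes its speed limit or range.

## Working session

There is one attempt and no reset: what is moved stays moved. The work goes in short steps, Python scripts to look and compute and a shell command to move; the robot and the scene stay as the last step left them, time stands still between calls to the robot, and variables do not carry over. Pictures are saved under pics/ and viewed, and the job is handed in when it is done.

```bash
mkdir -p pics
python3 - <<'E'
from rig import readout, viewer
import cv2
for n in("side","top"):
    s=viewer.snapshot(n); cv2.imwrite(f"pics/{n}0.png",s["pixels"][:,:,::-1])
    print(n,s["vertical_fov"],s["cx"],s["cy"],s["dist"],s["T"])
print(readout.sense())
E
```

```text
side 48.64579477679811 319.9978498272258 201.45263523330107 [-0.00830849  0.          0.          0.          0.        ] [[-0.79417226 -0.46726518  0.38852757  0.23230935]
 [-0.60761948  0.62050387 -0.4957555   0.39502342]
 [-0.00943358 -0.62979218 -0.77670639  0.7290944 ]
 [ 0.          0.          0.          1.        ]]
top 54.76805626655856 320.55528964164506 201.86858874274287 [-0.06326338  0.          0.          0.          0.        ] [[-5.27380120e-03 -9.83323365e-01  1.81789290e-01  4.07900719e-01]
 [-9.99986087e-01  5.20671578e-03 -8.46268482e-04 -1.33385477e-03]
 [-1.14369594e-04 -1.81791224e-01 -9.83337144e-01  9.74378115e-01]
 [ 0.00000000e+00  0.00000000e+00  0.00000000e+00  1.00000000e+00]]
{'t': 0.1, 'joints': array([-1.22259136e+00,  3.00395963e-01,  1.52151857e+00, -4.88460183e-05,
        1.32071853e+00, -6.66151747e-02]), 'joint_vel': array([-0.00149981, -0.00208033, -0.00359663, -0.00014016,  0.00163905,
       -0.00058753]), 'joint_efforts': array([ 7.07568997e-04, -5.32645118e+01, -3.53287375e+01,  7.09506450e-02,
        2.34713947e-02, -7.29455860e-05]), 'tcp_pos': array([ 0.22155927, -0.50313604,  0.20495399]), 'orientation': array([ 0.59194503,  0.38652469,  0.59255319, -0.38610938]), 'wrist_force': array([-0.49303598,  0.53289612,  0.08431696]), 'torque': array([-0.02533185,  0.03954012,  0.03762439]), 'gripper_width': 0.09390816084223358}
```

View pics/top0.png

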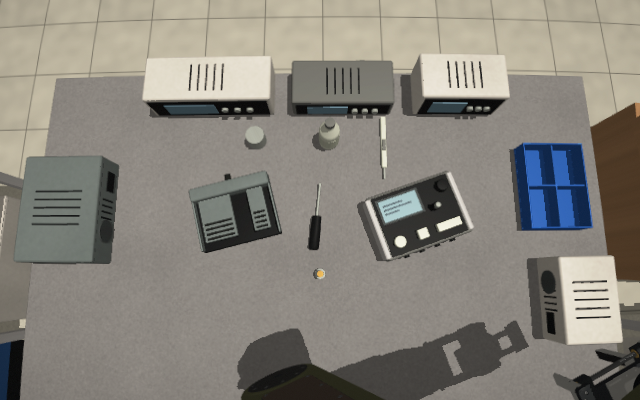

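View pics/side0.png

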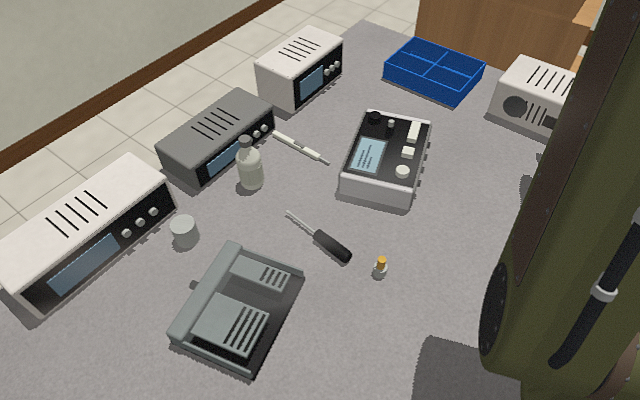

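The analyser is on the right, with its round key near top-view pixel (400,242), square key (424,233) and bar key (449,224). The footswitch is on the left, with its wide pedal near (220,232). I'll zoom in to get exact pixels.

Run:
```python
import cv2
t=cv2.imread("pics/top0.png");s=cv2.imread("pics/side0.png")
def crop(im,x,y,w,h,k,n):
    cv2.imwrite(n,cv2.resize(im[y:y+h,x:x+w],None,fx=k,fy=k,interpolation=cv2.INTER_CUBIC))
crop(t,355,165,125,100,6,"pics/c1.png")
crop(t,180,165,110,95,6,"pics/c2.png")
crop(s,330,100,110,115,5,"pics/c3.png")
crop(s,160,235,150,150,4,"pics/c4.png")
```

```text
(no output)
```

View pics/c1.png

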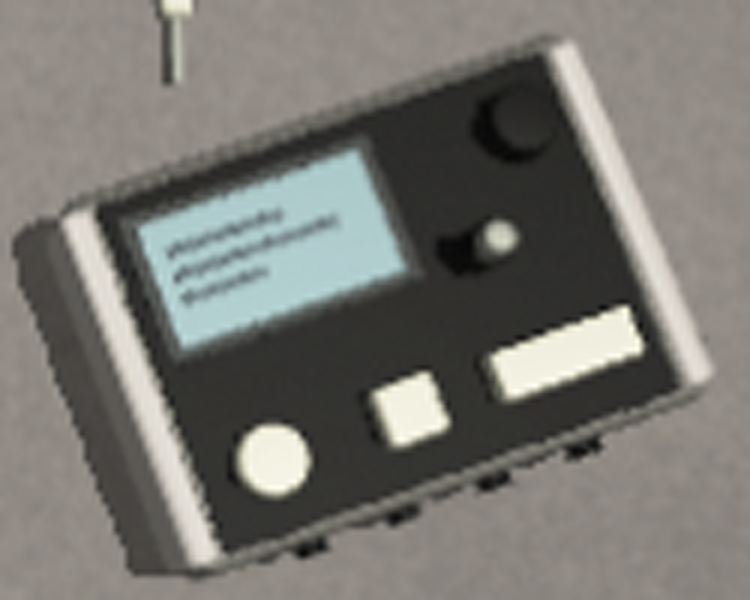

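View pics/c2.png

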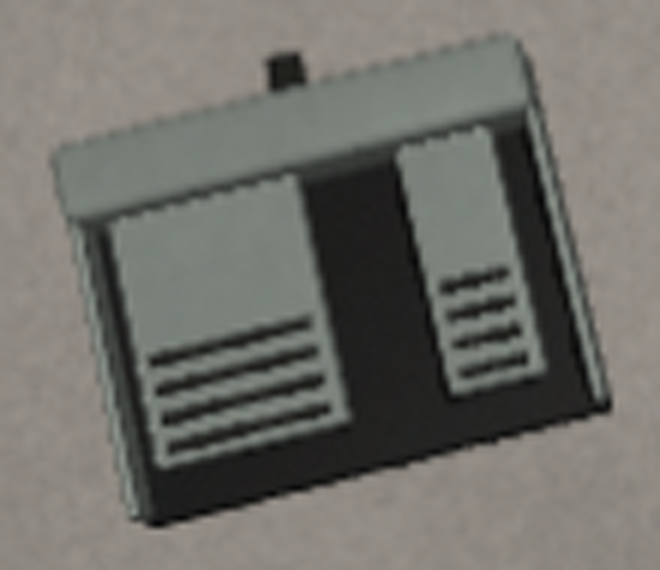

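View pics/c3.png

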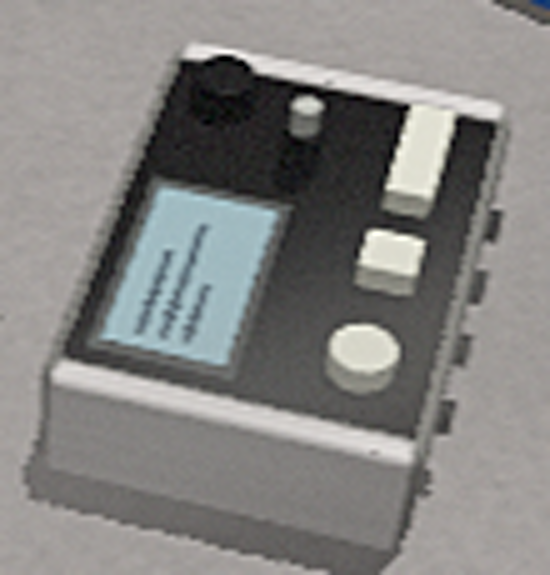

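View pics/c4.png

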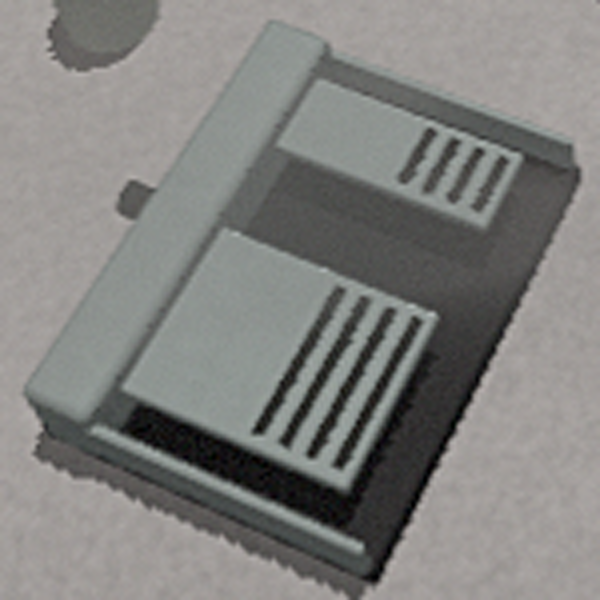

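```bash
cat > h.py <<'E'
import numpy as np, cv2
from scipy.optimize import least_squares
from scipy.spatial.transform import Rotation as R
from rig import viewer
def cam(n):
    s=viewer.snapshot(n); f=200/np.tan(np.radians(s["vertical_fov"])/2)
    return s,np.array([[f,0,s["cx"]],[0,f,s["cy"]],[0,0,1]]),np.array(s["dist"]),np.array(s["T"])
def proj(c,P):
    _,K,d,T=c; W=np.linalg.inv(T)
    return cv2.projectPoints(np.atleast_2d(P).astype(float),cv2.Rodrigues(W[:3,:3])[0],W[:3,3],K,d)[0][:,0]
def xf(p,own):
    c,s=np.cos(p[2]),np.sin(p[2]); own=np.asarray(own,float)
    return np.c_[p[0]+c*own[:,0]-s*own[:,1],p[1]+s*own[:,0]+c*own[:,1],own[:,2]]
E
cat > fit.py <<'E'
from h import *
import json
ct,cs=cam("top"),cam("side")
def full(p,o,k): return (np.array(p,float)+.5)/k-.5+np.array(o)
A=[(-.045,.07,.0755),(-.045,.012,.0755),(-.045,-.055,.0755),(-.055,-.025,.0755),(-.035,-.085,.0755)]
At=full([(273,460),(413,410),(570,353),(505,400),(632,308)],(355,165),6)
As=full([(363,352),(393,252),(424,146)],(330,100),5)
F=[(-.06,.002,.045),(-.06,.082,.045),(-.06,-.08,.045),(-.06,-.04,.045)]
Ft=full([(350,420),(158,468),(545,370),(455,393)],(180,165),6)
Fs=full([(437,317),(350,490),(522,155),(488,225)],(160,235),4)
def fit(own,t,s,x0):
    own=np.array(own)
    f=lambda p:np.r_[(proj(ct,xf(p,own))-t).ravel(),(proj(cs,xf(p,own[:len(s)]))-s).ravel()]
    r=least_squares(f,x0); print(r.x.round(4),r.fun.reshape(-1,2).round(1).tolist()); 
    for f1,n in((lambda p:(proj(ct,xf(p,own))-t).ravel(),"top"),(lambda p:(proj(cs,xf(p,own[:len(s)]))-s).ravel(),"side")):
        print(n,least_squares(f1,x0).x.round(4))
    return r.x
a=fit(A,At,As,[.45,-.2,.3]); g=fit(F,Ft,Fs,[.45,.2,-.2])
print("keys",xf(a,A[:3]).round(4)); print("pads",xf(g,[(-.04,.042,.045),(-.04,-.06,.045)]).round(4))
json.dump([a.tolist(),g.tolist()],open("pose.json","w"))
im=ct[0]["pixels"][:,:,::-1].copy()
E
python3 fit.py
```

```text
[ 0.544  -0.2396  0.332 ] [[0.5, 0.5], [0.1, 0.5], [-0.0, 0.6], [0.8, 1.0], [-0.4, -0.1], [-0.5, -0.9], [-0.8, -0.2], [-1.0, 0.5]]
top [ 0.5454 -0.2396  0.3227]
side [ 0.5424 -0.2401  0.3286]
[0.5564 0.2108 0.2585] [[0.3, 1.0], [0.2, 1.6], [0.6, 0.6], [-0.4, 1.0], [0.2, -1.3], [-1.2, -0.0], [-0.1, -1.0], [-1.5, 0.5]]
top [0.5592 0.2106 0.2462]
side [0.5549 0.2109 0.2626]
keys [[ 0.4786 -0.1881  0.0755]
 [ 0.4975 -0.2429  0.0755]
 [ 0.5194 -0.3063  0.0755]]
pads [[0.5069 0.2411 0.045 ]
 [0.533  0.1425 0.045 ]]
```

```bash
cat > go.py <<'E'
import sys,json
from h import *
from rig import readout
# usage: go.py x y z yaw(jaw axis angle wrt world y)
def st():
    s=readout.sense(); q=s["orientation"]; return s,R.from_quat(np.r_[q[1:],q[0]])
s,r=st(); print("t",round(s["t"],2),"tcp",s["tcp_pos"].round(4),"F",s["wrist_force"].round(2),"w",round(s["gripper_width"],4)); print(r.as_matrix().round(3).tolist())
if len(sys.argv)>1:
    x,y,z,w=map(float,sys.argv[1:5]); best=None
    for k in(0,np.pi):
        zz=np.array([-np.sin(w+k),np.cos(w+k),0]); xx=np.array([0,0,-1.]); yy=np.cross(zz,xx)
        tw=(r.inv()*R.from_matrix(np.c_[xx,yy,zz])).as_rotvec()
        if best is None or np.linalg.norm(tw)<np.linalg.norm(best): best=tw
    print("xyz cm",(r.inv().apply(np.array([x,y,z])-s["tcp_pos"])*100).round(2),"twist",best.round(3))
E
python3 go.py 0.4786 -0.1881 0.15 0.33
```

```text
t 0.2 tcp [ 0.2216 -0.5032  0.2051] F [-0.1   0.12  0.88] w 0.0942
[[-0.0, 0.915, 0.403], [0.001, 0.403, -0.915], [-1.0, 0.0, -0.001]]
xyz cm [  5.53  36.22 -18.48] twist [ 0.085 -0.001 -0.   ]
```

```bash
python3 -m creep '{"xyz":[[0,9.7,-22],[0,9.7,-22],[0,9.7,-22],[0,9.7,-22],[0,9.7,-22],[0,9.7,-22],[0,9.7,-22],[0,9.7,-22]],"twist":[[0,0,0],[0,0,0],[0,0,0],[0,0,0],[0,0,0],[0,0,0],[0,0,0],[0.085,0,0]],"grip":[0,0,0,0,0,0,0,0]}'; python3 go.py 0.4786 -0.1881 0.13 0.33
```

```text
t: 0.87
tcp_pos: [0.2219, -0.262, 0.2059]
orientation: [0.577, 0.41, 0.575, -0.41]
wrist_force: [0.8, -0.9, 0.1]
gripper_width: 0.0442
t 0.87 tcp [ 0.2219 -0.262   0.2059] F [ 0.79 -0.87  0.13] w 0.0442
[[0.001, 0.945, 0.327], [-0.001, 0.327, -0.945], [-1.0, 0.0, 0.002]]
xyz cm [ 7.61 26.67  1.39] twist [ 0.003  0.002 -0.   ]
```

```bash
python3 -m creep '{"xyz":[[2,26.7,1.4],[2,26.7,1.4],[2,26.7,1.4],[2,26.7,1.4],[2,26.7,1.4],[2,26.7,1.4],[2,26.7,1.4],[5,26.7,1.4],[7.6,26.7,1.4],[7.6,26.7,1.4]],"twist":[[0,0,0],[0,0,0],[0,0,0],[0,0,0],[0,0,0],[0,0,0],[0,0,0],[0,0,0],[0,0,0],[0,0,0]],"grip":[0,0,0,0,0,0,0,0,0,0]}'; python3 go.py 0.4786 -0.1881 0.085 0.33
python3 - <<'E'
from h import *
ct,cs=cam("top"),cam("side")
for c,n in((ct,"t"),(cs,"s")):
    im=c[0]["pixels"][:,:,::-1]; x,y=(350,160) if n=="t" else (340,70)
    cv2.imwrite(f"pics/a_{n}.png",cv2.resize(im[y:y+130,x:x+150],None,fx=4,fy=4,interpolation=cv2.INTER_CUBIC))
E
```

```text
t: 1.7
tcp_pos: [0.4772, -0.1888, 0.1247]
orientation: [0.573, 0.411, 0.578, -0.411]
wrist_force: [-1.0, 0.8, -0.5]
gripper_width: 0.0004
t 1.7 tcp [ 0.4772 -0.1888  0.1247] F [-1.    0.84 -0.51] w 0.0004
[[-0.007, 0.946, 0.324], [0.003, 0.324, -0.946], [-1.0, -0.005, -0.005]]
xyz cm [3.97 0.18 0.  ] twist [ 0.    -0.005  0.005]
```

View pics/a_t.png

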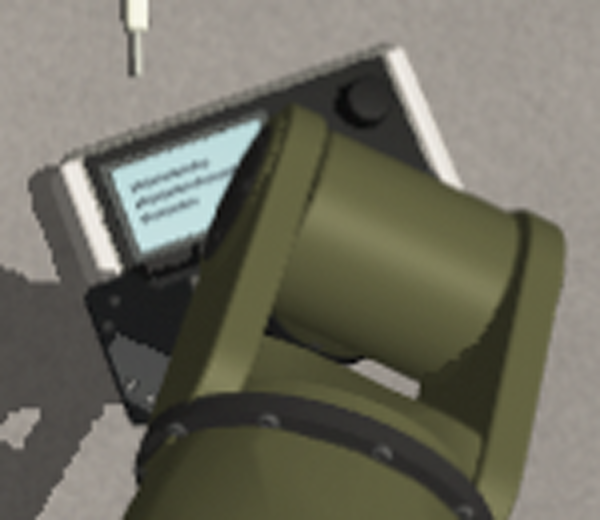

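View pics/a_s.png

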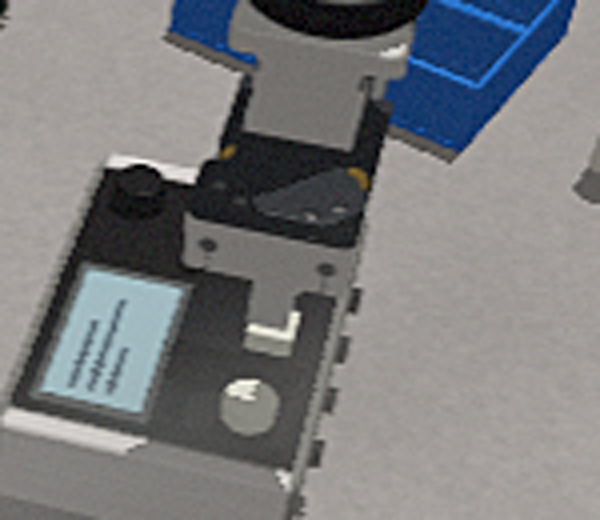

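The side view shows the tip at about (275,320) in the crop, over the square key from this angle because it is 50 mm above the caps. The round cap is at (248,405). Next I'll check the projected TCP and settle lower.

```bash
python3 -m creep '{"xyz":[[1.5,0.1,0],[3.2,0.1,0],[3.2,0.1,0],[3.2,0.1,0],[3.2,0.1,0]],"twist":[[0,0,0],[0,0,0],[0,0,0],[0,0,0],[0,0,0]],"grip":[0,0,0,0,0]}'; python3 go.py 0.4786 -0.1881 0.0755 0.33
python3 - <<'E'
from h import *
from rig import readout
cs=cam("side"); p=readout.sense()["tcp_pos"]
x,y=360,100
im=cv2.resize(cs[0]["pixels"][y:y+100,x:x+100,::-1],None,fx=6,fy=6,interpolation=cv2.INTER_CUBIC)
q=(proj(cs,p)[0]-[x,y]+.5)*6; print(q)
cv2.circle(im,tuple(int(v) for v in q),3,(0,0,255),-1)
for k in proj(cs,[(.4786,-.1881,.0755)]): 
    q=(k-[x,y]+.5)*6; cv2.circle(im,tuple(int(v) for v in q),3,(255,0,0),-1)
cv2.imwrite("pics/b_s.png",im)
E
```

```text
t: 2.22
tcp_pos: [0.4805, -0.1899, 0.0994]
orientation: [0.576, 0.411, 0.574, -0.411]
wrist_force: [0.7, 0.0, -0.3]
gripper_width: 0.0004
t 2.22 tcp [ 0.4805 -0.1899  0.0994] F [ 0.69  0.02 -0.33] w 0.0004
[[0.002, 0.946, 0.324], [-0.001, 0.324, -0.946], [-1.0, 0.002, 0.002]]
xyz cm [ 2.39 -0.13 -0.24] twist [-0.001  0.002 -0.002]
[260.63698896 362.54446166]
```

View pics/b_s.png

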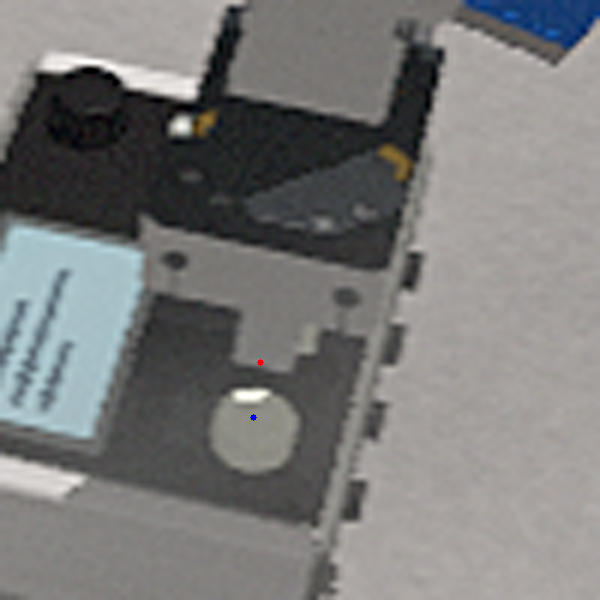

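The cap and the TCP marker agree with the picture to within about 2 mm. Pressing the round key now.

```bash
python3 -m creep '{"xyz":[[0.8,-0.2,-0.33],[1.6,-0.2,-0.33],[1.9,-0.2,-0.33],[2.2,-0.2,-0.33],[2.4,-0.2,-0.33],[2.6,-0.2,-0.33],[2.6,-0.2,-0.33],[2.6,-0.2,-0.33]],"twist":[[0,0,0],[0,0,0],[0,0,0],[0,0,0],[0,0,0],[0,0,0],[0,0,0],[0,0,0]],"grip":[0,0,0,0,0,0,0,0]}'; python3 go.py
```

```text
t: 2.93
tcp_pos: [0.477, -0.1869, 0.0715]
orientation: [0.575, 0.411, 0.575, -0.411]
wrist_force: [-0.8, 0.6, 1.7]
gripper_width: 0.0003
t 2.93 tcp [ 0.477  -0.1869  0.0715] F [-0.83  0.61  1.7 ] w 0.0003
[[0.0, 0.946, 0.324], [0.0, 0.324, -0.946], [-1.0, 0.0, -0.0]]
```

```bash
python3 -m creep '{"xyz":[[0.15,0,0],[0.3,0,0],[0.45,0,0],[0.45,0,0],[0.45,0,0]],"twist":[[0,0,0],[0,0,0],[0,0,0],[0,0,0],[0,0,0]],"grip":[0,0,0,0,0]}'; python3 go.py
```

```text
t: 3.35
tcp_pos: [0.4771, -0.187, 0.0672]
orientation: [0.575, 0.411, 0.575, -0.411]
wrist_force: [-1.6, 2.0, 6.1]
gripper_width: 0.0003
t 3.35 tcp [ 0.4771 -0.187   0.0672] F [-1.55  2.01  6.08] w 0.0003
[[0.001, 0.946, 0.324], [-0.0, 0.324, -0.946], [-1.0, 0.0, 0.0]]
```

6 N past the 2.5 N friction, so the key is at its stop. Lifting and checking.

```bash
python3 -m creep '{"xyz":[[-1,0,0],[-4,0,0],[-8,0,0],[-12,0,0],[-12,0,0],[-12,0,0],[-12,0,0]],"twist":[[0,0,0],[0,0,0],[0,0,0],[0,0,0],[0,0,0],[0,0,0],[-0.07,0,0]],"grip":[0,0,0,0,0,0,0]}'; python3 go.py .5059 .2411 .187 .2585
cat > look.py <<'E'
from h import *
import sys
n,x,y,w,h,k,o=sys.argv[1:8]; x,y,w,h,k=map(int,(x,y,w,h,k))
c=cam(n); cv2.imwrite(o,cv2.resize(c[0]["pixels"][y:y+h,x:x+w,::-1],None,fx=k,fy=k,interpolation=cv2.INTER_CUBIC))
E
python3 look.py side 330 100 110 115 5 pics/d_s.png
```

```text
t: 3.93
tcp_pos: [0.4766, -0.1868, 0.1866]
orientation: [0.589, 0.391, 0.589, -0.391]
wrist_force: [0.7, -0.5, -0.6]
gripper_width: 0.0001
t 3.93 tcp [ 0.4766 -0.1868  0.1866] F [ 0.72 -0.47 -0.62] w 0.0001
[[-0.0, 0.922, 0.388], [0.0, 0.388, -0.922], [-1.0, -0.0, -0.0]]
xyz cm [ -0.04  19.31 -38.3 ] twist [ 0.14 -0.    0.  ]
```

View pics/d_s.png

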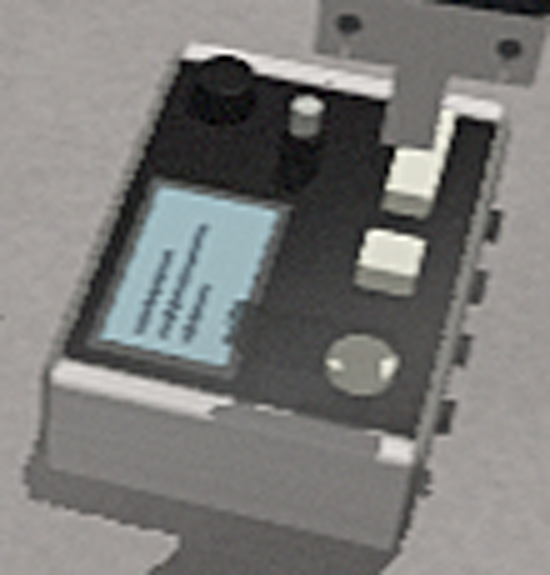

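The round cap at (363,365) in the crop has lost its side band and stays sunk, while the square key is unchanged. Moving to the pedal.

```bash
python3 -m creep '{"xyz":[[0,19.3,-38.3],[0,19.3,-38.3],[0,19.3,-38.3],[0,19.3,-38.3],[0,19.3,-38.3],[0,19.3,-38.3],[0,19.3,-38.3],[0,19.3,-38.3],[0,19.3,-38.3],[0,19.3,-38.3]],"twist":[[0.14,0,0],[0.14,0,0],[0.14,0,0],[0.14,0,0],[0.14,0,0],[0.14,0,0],[0.14,0,0],[0.14,0,0],[0.14,0,0],[0.14,0,0]],"grip":[0,0,0,0,0,0,0,0,0,0]}'; python3 go.py .5059 .2411 .075 .2585
```

```text
t: 4.82
tcp_pos: [0.5037, 0.2269, 0.1857]
orientation: [0.56, 0.431, 0.561, -0.432]
wrist_force: [1.2, -0.3, 0.3]
gripper_width: 0.0004
t 4.82 tcp [0.5037 0.2269 0.1857] F [ 1.21 -0.29  0.3 ] w 0.0004
[[-0.002, 0.967, 0.256], [-0.001, 0.256, -0.967], [-1.0, -0.002, 0.0]]
xyz cm [11.06  0.59 -1.32] twist [0.    0.    0.002]
```

```bash
python3 -m creep '{"xyz":[[2,0.4,-1.3],[5,0.4,-1.3],[9,0.4,-1.3],[11,0.4,-1.3],[11,0.4,-1.3],[11,0.4,-1.3]],"twist":[[0,0,0],[0,0,0],[0,0,0],[0,0,0],[0,0,0],[0,0,0]],"grip":[0,0,0,0,0,0]}'; python3 go.py .5059 .2411 .045 .2585; python3 look.py side 160 220 150 150 4 pics/e_s.png
```

```text
t: 5.32
tcp_pos: [0.5045, 0.2382, 0.076]
orientation: [0.56, 0.43, 0.561, -0.432]
wrist_force: [-0.2, -0.9, 1.1]
gripper_width: 0.0006
t 5.32 tcp [0.5045 0.2382 0.076 ] F [-0.18 -0.9   1.1 ] w 0.0006
[[-0.003, 0.967, 0.256], [-0.001, 0.256, -0.967], [-1.0, -0.003, 0.0]]
xyz cm [ 3.1   0.22 -0.24] twist [0.001 0.    0.003]
```

View pics/e_s.png

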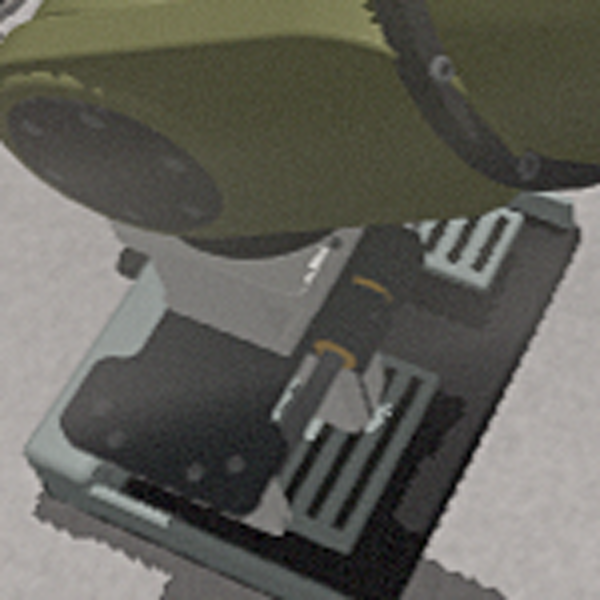

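The fingertip sits over the wide pedal's ribbed pad, at (350,430) in the crop. Pressing it.

```bash
python3 -m creep '{"xyz":[[1.2,0.2,-0.2],[2.4,0.2,-0.2],[3.0,0.2,-0.2],[3.4,0.2,-0.2],[3.7,0.2,-0.2],[4.0,0.2,-0.2],[4.2,0.2,-0.2],[4.4,0.2,-0.2],[4.4,0.2,-0.2],[4.4,0.2,-0.2]],"twist":[[0,0,0],[0,0,0],[0,0,0],[0,0,0],[0,0,0],[0,0,0],[0,0,0],[0,0,0],[0,0,0],[0,0,0]],"grip":[0,0,0,0,0,0,0,0,0,0]}'; python3 go.py
```

```text
t: 6.2
tcp_pos: [0.5066, 0.2409, 0.0333]
orientation: [0.561, 0.431, 0.56, -0.431]
wrist_force: [-3.1, -1.5, 5.7]
gripper_width: 0.0002
t 6.2 tcp [0.5066 0.2409 0.0333] F [-3.05 -1.45  5.66] w 0.0002
[[0.0, 0.966, 0.257], [0.0, 0.257, -0.966], [-1.0, 0.0, -0.0]]
```

5.7 N at about 12 mm down, which is about 0.14 rad. Letting it up.

```bash
python3 -m creep '{"xyz":[[-0.4,0,0],[-0.8,0,0],[-1.2,0,0],[-1.8,0,0],[-5,0,0],[-9,0,0],[-13,0,0],[-15.5,0,0],[-15.5,0,0],[-15.5,0,0]],"twist":[[0,0,0],[0,0,0],[0,0,0],[0,0,0],[0,0,0],[0,0,0],[0,0,0],[0,0,0],[0,0,0],[0,0,0]],"grip":[0,0,0,0,0,0,0,0,0,0]}'; python3 go.py .5194 -.3063 .188 .33; python3 look.py side 160 220 150 150 4 pics/f_s.png
```

```text
t: 7.03
tcp_pos: [0.5069, 0.2411, 0.1893]
orientation: [0.561, 0.432, 0.56, -0.43]
wrist_force: [0.0, -0.3, -0.9]
gripper_width: 0.0004
t 7.03 tcp [0.5069 0.2411 0.1893] F [ 0.03 -0.34 -0.87] w 0.0004
[[0.003, 0.966, 0.257], [0.001, 0.257, -0.966], [-1.0, 0.003, -0.0]]
xyz cm [  0.08 -12.85  53.22] twist [-0.07  -0.    -0.003]
```

View pics/f_s.png

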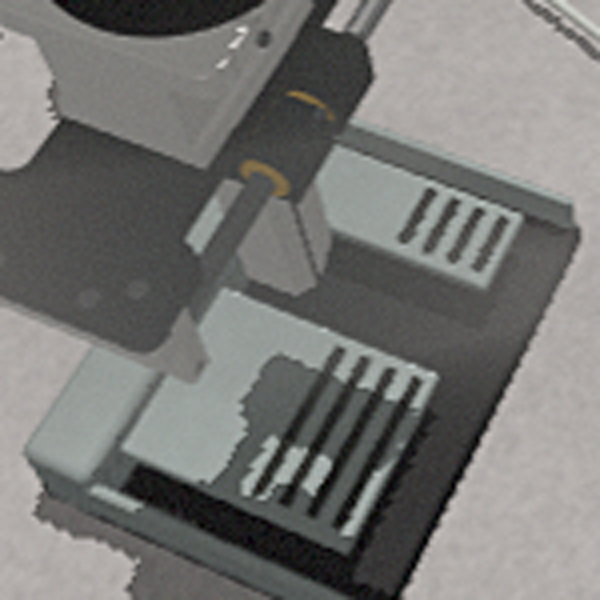

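The pedal is back up: its front corners at (437,377) and (350,552) match the starting view, and the footswitch hasn't shifted. On to the bar key.

```bash
python3 -m creep '{"xyz":[[0,-9.5,39],[0,-9.5,39],[0,-9.5,39],[0,-9.5,39],[0,-9.5,39],[0,-9.5,39],[0,-9.5,39],[0,-9.5,39],[0,-9.5,39],[0,-9.5,39]],"twist":[[-0.07,0,0],[-0.07,0,0],[-0.07,0,0],[-0.07,0,0],[-0.07,0,0],[-0.07,0,0],[-0.07,0,0],[-0.07,0,0],[-0.07,0,0],[-0.07,0,0]],"grip":[0,0,0,0,0,0,0,0,0,0]}'; python3 go.py .5184 -.3058 .188 .33
```

```text
t: 7.92
tcp_pos: [0.5138, -0.1636, 0.1862]
orientation: [0.574, 0.411, 0.576, -0.412]
wrist_force: [0.5, 0.1, -0.7]
gripper_width: 0.0004
t 7.92 tcp [ 0.5138 -0.1636  0.1862] F [ 0.48  0.14 -0.66] w 0.0004
[[-0.003, 0.947, 0.322], [0.001, 0.322, -0.947], [-1.0, -0.002, -0.001]]
xyz cm [-0.19 -4.14 13.61] twist [-0.002 -0.001  0.002]
```

Run:
```python
from h import *
cs,ct=cam("side"),cam("top")
p=np.array([.4805,-.1899,.0994])
for h in(0,.02,.04,.06,.08): print(h,((proj(cs,p+[0,0,h])[0]-[360,100]+.5)*6).round(0))
# plug position from both views (top centre z .1015)
a=[0.544,-0.2396,0.332]
t=(np.array([500,238])+.5)/6-.5+[355,165]; s=(np.array([307,102])+.5)/5-.5+[330,100]
r=least_squares(lambda q:np.r_[proj(ct,[*q,.1015])[0]-t,proj(cs,[*q,.1015])[0]-s],[.57,-.3])
c,sn=np.cos(a[2]),np.sin(a[2]); d=r.x-a[:2]; print(r.x,r.fun,"own",c*d[0]+sn*d[1],-sn*d[0]+c*d[1])
```

```text
0 [261. 362.]
0.02 [269. 319.]
0.04 [278. 274.]
0.06 [287. 227.]
0.08 [296. 179.]
[ 0.56155468 -0.27414675] [ 0.44102373  0.28965453 -0.47173211  0.28981227] own 0.0053360803570782385 -0.038381905934746254
```

```bash
python3 -m creep '{"xyz":[[0,-4.2,13.9],[0,-4.2,13.9],[0,-4.2,13.9],[0,-4.2,13.9],[2,-4.2,13.9],[5,-4.2,13.9],[6,-4.2,13.9],[6,-4.2,13.9],[6,-4.2,13.9]],"twist":[[0,0,0],[0,0,0],[0,0,0],[0,0,0],[0,0,0],[0,0,0],[0,0,0],[0,0,0],[0,0,0]],"grip":[0,0,0,0,0,0,0,0,0]}'; python3 go.py .518 -.309 .0755 .33; python3 look.py side 330 60 110 115 5 pics/g_s.png;python3 look.py top 355 165 125 100 6 pics/g_t.png
```

```text
t: 8.77
tcp_pos: [0.5203, -0.3048, 0.1279]
orientation: [0.575, 0.411, 0.576, -0.411]
wrist_force: [0.4, -0.9, 1.0]
gripper_width: 0.0002
t 8.77 tcp [ 0.5203 -0.3048  0.1279] F [ 0.38 -0.86  0.98] w 0.0002
[[-0.001, 0.946, 0.325], [0.001, 0.325, -0.946], [-1.0, -0.001, -0.001]]
xyz cm [ 5.24 -0.35  0.33] twist [ 0.001 -0.001  0.001]
```

View pics/g_s.png

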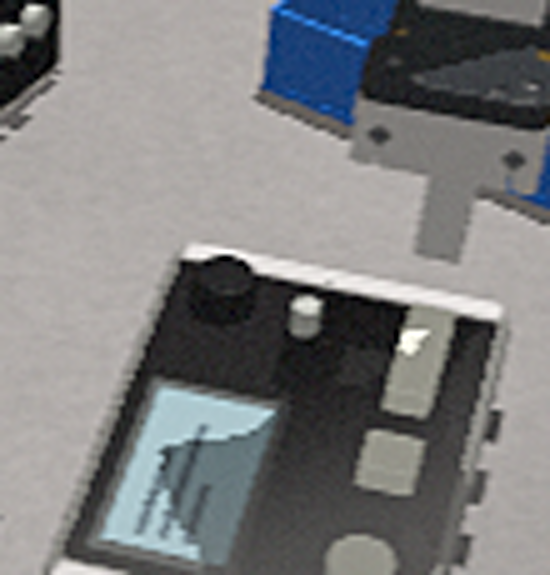

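View pics/g_t.png

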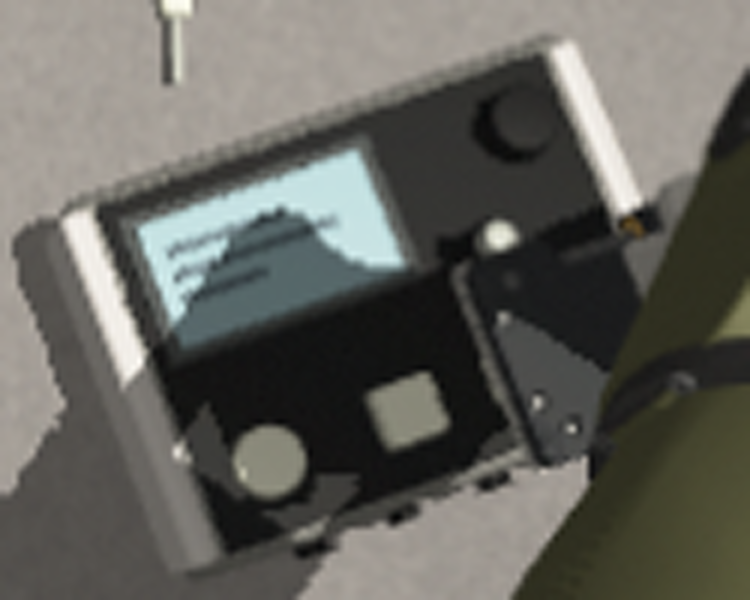

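The tip at (440,255) is over the bar key. The test plug, at (305,315), sits clear to the left of the finger block. Descending to just above the cap and rechecking.

```bash
python3 -m creep '{"xyz":[[0.8,-0.4,0.33],[2,-0.4,0.33],[3.2,-0.4,0.33],[4.2,-0.4,0.33],[4.2,-0.4,0.33],[4.2,-0.4,0.33]],"twist":[[0,0,0],[0,0,0],[0,0,0],[0,0,0],[0,0,0],[0,0,0]],"grip":[0,0,0,0,0,0]}'; python3 go.py .518 -.309 .067 .33; python3 look.py side 330 60 110 115 5 pics/h_s.png
```

```text
t: 9.37
tcp_pos: [0.5171, -0.3097, 0.0851]
orientation: [0.575, 0.411, 0.576, -0.411]
wrist_force: [0.1, 0.2, -0.1]
gripper_width: 0.0005
t 9.37 tcp [ 0.5171 -0.3097  0.0851] F [ 0.13  0.2  -0.13] w 0.0005
[[-0.001, 0.946, 0.324], [0.001, 0.324, -0.946], [-1.0, -0.001, -0.001]]
xyz cm [ 1.81  0.11 -0.04] twist [-0.    -0.001  0.001]
```

View pics/h_s.png

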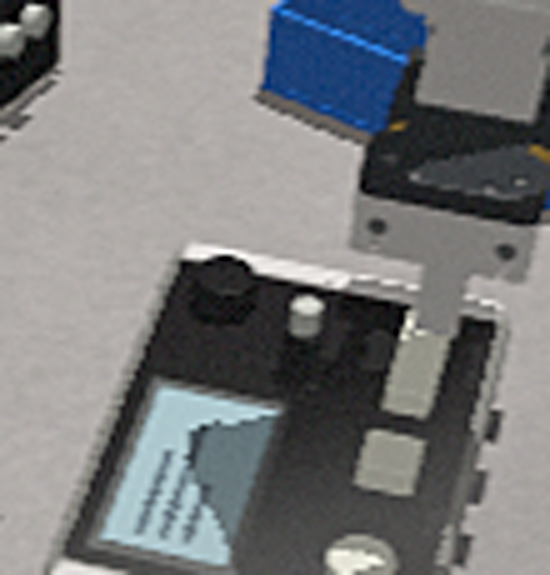

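The tip at (437,328) is just above the cap, slightly to its front side, and the plug is clear. I'll shift 2 mm back towards centre and press.

```bash
python3 -m creep '{"xyz":[[0.3,0.25,-0.2],[0.7,0.25,-0.2],[1.0,0.25,-0.2],[1.2,0.25,-0.2],[1.4,0.25,-0.2],[1.6,0.25,-0.2],[1.8,0.25,-0.2],[1.8,0.25,-0.2],[1.8,0.25,-0.2]],"twist":[[0,0,0],[0,0,0],[0,0,0],[0,0,0],[0,0,0],[0,0,0],[0,0,0],[0,0,0],[0,0,0]],"grip":[0,0,0,0,0,0,0,0,0]}'; python3 go.py
```

```text
t: 10.17
tcp_pos: [0.5192, -0.3072, 0.0682]
orientation: [0.575, 0.411, 0.575, -0.411]
wrist_force: [0.4, 2.9, 3.9]
gripper_width: 0.0003
t 10.17 tcp [ 0.5192 -0.3072  0.0682] F [0.38 2.89 3.93] w 0.0003
[[0.0, 0.946, 0.324], [0.0, 0.324, -0.946], [-1.0, 0.0, 0.0]]
```

One millimetre more, for a sure stop.

```bash
python3 -m creep '{"xyz":[[0.1,0,0],[0.1,0,0],[0.1,0,0]],"twist":[[0,0,0],[0,0,0],[0,0,0]],"grip":[0,0,0]}'; python3 -m creep '{"xyz":[[-0.8,0,0],[-3,0,0],[-6,0,0],[-10,0,0],[-13,0,0],[-13,0,0],[-13,0,0]],"twist":[[0,0,0],[0,0,0],[0,0,0],[0,0,0],[0,0,0],[0,0,0],[0,0,0]],"grip":[0,0,0,0,0,0,0]}'; python3 look.py side 300 60 150 150 4 pics/i_s.png
```

```text
t: 10.42
tcp_pos: [0.5193, -0.3072, 0.0673]
orientation: [0.575, 0.411, 0.575, -0.411]
wrist_force: [-0.0, 4.0, 6.7]
gripper_width: 0.0005
t: 11.0
tcp_pos: [0.5193, -0.3077, 0.1986]
orientation: [0.576, 0.411, 0.574, -0.411]
wrist_force: [-0.1, -0.0, 0.2]
gripper_width: 0.0008
```

View pics/i_s.png

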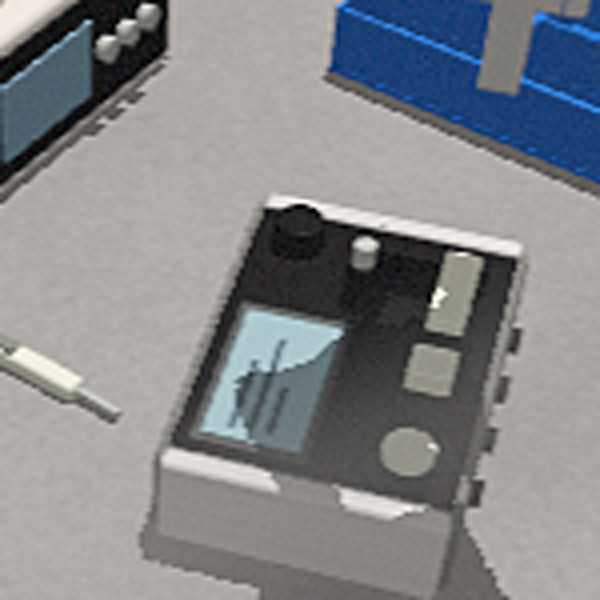

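Everything is in the arm's shadow, so I'll back off for a clear final look.

```bash
python3 -m creep '{"xyz":[[-4,0,0],[-8,-4,0],[-8,-8,2],[-8,-12,4],[-8,-16,6],[-8,-18,8],[-8,-18,8],[-8,-18,8],[-8,-18,8],[-8,-18,8]],"twist":[[0,0,0],[0,0,0],[0,0,0],[0,0,0],[0,0,0],[0,0,0],[0,0,0],[0,0,0],[0,0,0],[0,0,0]],"grip":[0,0,0,0,0,0,0,0,0,0]}'; python3 look.py side 330 100 110 115 5 pics/j_s.png; python3 look.py top 0 0 640 400 1 pics/j_t.png;python3 look.py side 0 0 640 400 1 pics/j_sf.png
```

```text
t: 11.88
tcp_pos: [0.3754, -0.4402, 0.2761]
orientation: [0.575, 0.411, 0.576, -0.411]
wrist_force: [0.9, -1.1, -0.1]
gripper_width: 0.0004
```

View pics/j_s.png

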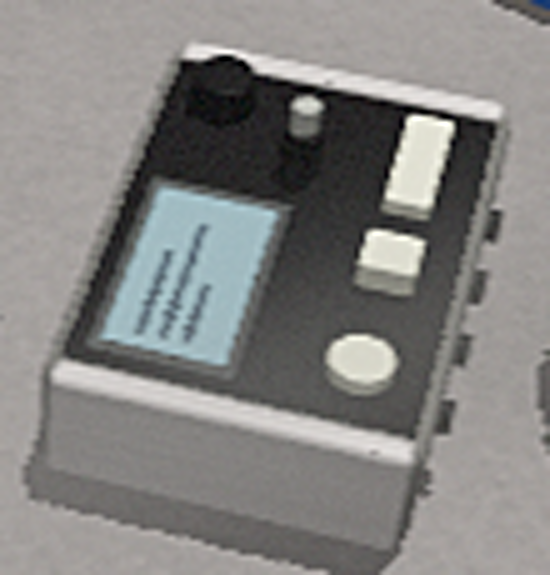

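View pics/j_t.png

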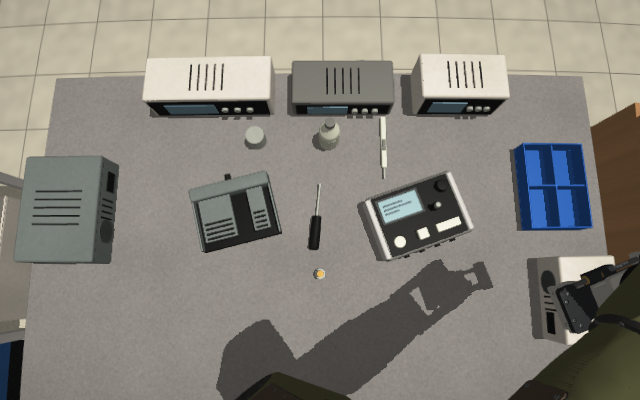

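View pics/j_sf.png

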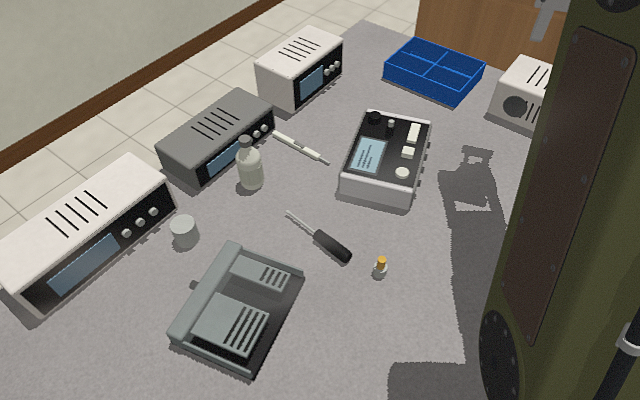

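In the clear view the round key (362,360) and the bar (420,163) both show thin side bands, so they are in. The square key (393,255) keeps its full band, so it is out. The pedals, plug and loose things are where they started. Wrist force is near zero, so nothing is being touched.

```bash
python3 -m creep '{"xyz":[[0,0,0],[0,0,0],[0,0,0]],"twist":[[0,0,0],[0,0,0],[0,0,0]],"grip":[0,0,0]}'; python3 -c "
from rig import job
print(job.sign_off())"
```

```text
t: 12.28
tcp_pos: [0.375, -0.4409, 0.277]
orientation: [0.575, 0.411, 0.575, -0.411]
wrist_force: [-0.7, -0.3, -0.4]
gripper_width: 0.0004
the job is handed in; nothing more can be done
None
```

The check is done in the order asked, with closed fingertips only, and was handed in at about 12.3 s.

1. **Round key:** pressed about 8 mm down with about 6 N, and it stayed in.
2. **Wide pedal:** pressed about 12 mm down (about 0.14 rad, 5.7 N) and released. Its front corners came back to their starting pixels.
3. **Bar key:** pressed about 8 mm down with about 6.7 N, and it stayed in.

**Last checks:** the pictures show the round and bar keys sunk and the square key still standing proud. Both pedals are up, and the footswitch, test plug and other loose things look unmoved. The arm is well clear, with wrist force at noise level.

The key and pedal travel comes from fingertip height, force and the pictures, since nothing reads the joints directly. The two cameras' position fits differed by about 3 to 4 mm, so I corrected by eye before pressing the two keys. No check failed.

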